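Close each instrument case with its own lid

TASK

Close the three open instrument cases on the bench, each with the lid of its own outline (long, short, square), set square and fully home so that its plate lies flush on the rim all round; the short lid has been put on the long case by mistake and has to come off first. Leave the cases standing where they are, and do not shove or tip the bottle, motor, disk drive or tin. Let go of everything at the end.

Things in the scene. Friction and masses are not known exactly. Their poses are not given: they have to be found in the camera images.
- case_long: the long case: open-topped plain aluminium instrument case, 154 x 72 mm outside (along its x and y), 45 mm high, walls 3 mm, with a circuit board low inside; stands on the bench. Origin: centre of its underside, z up.
- lid_long: the long lid: plain aluminium plate 154 x 72 mm (x, y), 4 mm thick; 6 mm deep lip below, 6 mm in from the edge (3 mm play a side in its case); dark finned block on the middle of its top, 40 (x) x 36 (y) x 24 mm high, to hold it by. Origin: centre of the lip's underside; plate top at 10 mm, block top at 34 mm; seated, 39 mm above its case's origin. Starts lip-down on the bench.
- case_short: the short case: open-topped plain aluminium instrument case, 112 x 72 mm outside (along its x and y), 45 mm high, walls 3 mm, with a circuit board low inside; stands on the bench. Origin: centre of its underside, z up.
- lid_short: the short lid: plain aluminium plate 112 x 72 mm (x, y), 4 mm thick; 6 mm deep lip below, 6 mm in from the edge (3 mm play a side in its case); dark finned block on the middle of its top, 40 (x) x 36 (y) x 24 mm high, to hold it by. Origin: centre of the lip's underside; plate top at 10 mm, block top at 34 mm; seated, 39 mm above its case's origin. Starts in the mouth of the long case.
- case_square: the square case: open-topped plain aluminium instrument case, 94 x 94 mm outside (along its x and y), 45 mm high, walls 3 mm, with a circuit board low inside; stands on the bench. Origin: centre of its underside, z up.
- lid_square: the square lid: plain aluminium plate 94 x 94 mm (x, y), 4 mm thick; 6 mm deep lip below, 6 mm in from the edge (3 mm play a side in its case); dark finned block on the middle of its top, 40 (x) x 36 (y) x 24 mm high, to hold it by. Origin: centre of the lip's underside; plate top at 10 mm, block top at 34 mm; seated, 39 mm above its case's origin. Starts lip-down on the bench.
- bottle: bystander: white plastic bottle, 64 mm across, 200 mm tall, standing; origin: centre of its underside.
- motor: bystander: square stepper motor, 57 x 57 x 54 mm, standing with its shaft up (shaft top at 76 mm); origin: centre of its underside.
- drive: bystander: flat disk drive, 100 x 70 x 15 mm (x, y, z); origin: centre of its underside.
- tin: bystander: green tin, 72 mm across, 75 mm tall, standing; origin: centre of its underside.
Things that resemble listed ones, but are neither listed nor needed, are in the scene too. Leave any orange or red look-alike of the lid_short alone.

How it is judged (in metres and radians):
At the end, for the whole second after the job is handed in: Each lid rests on the case of its own outline: centred within 5 mm, origin 36 to 41 mm above the case's, parallel to it within 0.05 rad, sides in line within 0.09 rad (half turns allowed; quarter turns for the square); cases upright (0.05 rad) on the bench; all at rest (z of lid_long in the frame of case_long between 0.036 and 0.041 m and horizontal distance between lid_long and case_long below 0.005 m and angle between the z axis of lid_long and the z axis of case_long, either way round below 0.05 rad and angle between each of case_long, case_short, case_square's own z axis and vertical below 0.05 rad and height (world z) of each of case_long, case_short, case_square below 0.005 m and linear speed of each of lid_long, case_long, lid_short, case_short, lid_square, case_square below 0.02 m/s and angle between the x axis of lid_long and the x axis of case_long, either way round below 0.09 rad and z of lid_short in the frame of case_short between 0.036 and 0.041 m and horizontal distance between lid_short and case_short below 0.005 m and angle between the z axis of lid_short and the z axis of case_short, either way round below 0.05 rad and angle between the x axis of lid_short and the x axis of case_short, either way round below 0.09 rad and z of lid_square in the frame of case_square between 0.036 and 0.041 m and horizontal distance between lid_square and case_square below 0.005 m and angle between the z axis of lid_square and the z axis of case_square, either way round below 0.05 rad and (angle between the x axis of lid_square and the x axis of case_square, either way round below 0.09 rad or angle between the x axis of lid_square and the y axis of case_square, either way round below 0.09 rad)); the robot touches nothing.
It fails at once if a bystander is shoved (over 25 mm) or tipped (over 17 degrees) (distance of any of bottle, motor, drive, tin from where it was at the start of the episode above 0.025 m or angle between any of bottle, motor, drive, tin's own z axis and vertical above 0.3 rad).
It fails at once if a case is carried or shoved (over 40 mm) or tipped (over 17 degrees) (distance of any of case_long, case_short, case_square from where it was at the start of the episode above 0.04 m or angle between any of case_long, case_short, case_square's own z axis and vertical above 0.3 rad).
It also fails if it takes over 72 s, if anything falls off the work surface, if the arm or the gripper's body presses on something with over 40 N, if the wrist force passes 120 N, or if a joint passes its speed limit or range.

ROBOT

A 6-joint arm with a two-finger parallel gripper is mounted at the origin on the work surface. World frame = base frame: x ahead of the robot, y to its left, z up, the work surface at z = 0. Lengths are in mm, angles in degrees, forces in N, time in s.
With the tool pointing down it reaches from about 300 to 850 mm from the base axis. Payload 4.2 kg.
Tool frame: the origin (TCP) lies at the very end of the fingers, on their centre line; the grasp point (between the pads) lies 19 mm behind it; z points along the fingers, y is the direction in which the jaws open and shut (so a half turn about z gives the same grasp; the last joint's range is limited). The gripper opens to 91 mm and grips with 3 to 60 N. Pads are 32 mm wide; open, the fingers measure 118 mm over their backs; the gripper's body (76 mm by 178 mm) begins 60 mm behind the grasp point.
Start: joints at [75.63, 18.312, 89.639, -0, 72.044, -1.146], TCP at [131.536, 559.769, 213.976] pointing down, gripper open.
Joint ranges: [-177.97, 177.97], [-48.28, 115.42], [12.27, 149.76], [-77.06, 257.06], [2.81, 150.46], [-146.56, 146.56]. Speed limits (degrees/s): [147.25, 147.25, 180, 180, 180, 180].

INTERFACE

Orientations are given as [roll, pitch, yaw] about the fixed x, y, z axes, in that order (R = Rz(yaw) Ry(pitch) Rx(roll)).
In Python, from workcell import monitor, eyes, job gives the robot as it stands.
- The arm moves only by the tool move_arm, never from a script. Its argument "increments" is a list that holds one entry, the list of rows, each a list of 7 numbers: the opening, from 0 (shut) to 1 (fully open), then the shift along the tool's x, y, z in cm, then the turn, a rotation vector about the tool's x, y, z in rad. In form: [[[jaw, x, y, z, ax, ay, az], ...]]. A call has 1 to 12 rows; each row shifts and turns the pose as measured when the row begins, along the tool's axes as they then stand; what a row does not reach is not made up. A row lasts 1/8 s, in which the tool goes at most 62.5 mm and 10.7 degrees, less where a joint would pass 70% of its speed; a pose out of reach is approached as far as the arm can. A call is refused whole if a number of a shift passes 6.25 or a number of a turn 0.188, either way. A call with a gripper value outside its range is refused whole. The fingers move at their own pace and stop on an object; "force" is the grip in N (left out, the last holds). Time passes only in rows, so rows that do not move let the fingers close. It gives the time, the measured TCP pose, the force and the opening at its end, in the units of the state.
- monitor.state(): the state, without advancing time (a new reading comes with each control period).
- eyes.grab_frame(name): name is "scene" or "side" or "wrist"; returns a dict with "color" (420x560x3 uint8, red, green, blue), "z_map" (420x560 float32, mm along the optical axis (not along the pixel's ray), 0 where there is no reading), "camera_matrix" (3x3 intrinsics, pixels), "rvec" (rotation vector, rad) and "tvec" (3), from world to camera coordinates, as OpenCV has them. Camera axes: x right, y down, z forward; pixel columns grow to the right and rows downward; lengths in mm; the calibration is good to about 2 mm. The wrist camera is an equidistant fisheye: a pixel r from the principal point sees the ray r / f radians off the axis. A picture is of the moment at which its call begins.
- job.job_done(): hands the job in, once; it reports no verdict.
The state is a dict: "time_s": time; "qpos": joint angles; "qvel": joint speeds; "effort": joint torques, N m; "ee_pos": TCP position; "ee_rot": TCP orientation; "force": force on the tool from outside, world axes, zero at the start; "torque": the same for the moment, N m; "gripper_width": finger opening in mm.
Only numpy, scipy, OpenCV 4.12 (cv2) and the standard library are available. Lean on these libraries where they do the work, as an engineer would, in place of code of your own. Each camera call takes 0.05 s, during which the arm holds its last target. There are 200 camera calls.

## Working session

There is one attempt and no reset: what is moved stays moved. The work goes in short steps, Python scripts to look and compute and a tool call to move; the robot and the scene stay as the last step left them, time stands still between calls to the robot, and variables do not carry over. Pictures are saved under pics/ and viewed, about 8 in all and at most 12, crops included, and the job is handed in when it is done.

Besides the shell and the picture viewer there is one more tool, called after "Call:" as name(argument=value, ...), one argument or row to a line, values as JSON. move_arm: Moves the arm, as the interface text tells. Its arguments: {"type":"object","properties":{"increments":{"type":"array"},"force":{"type":"number"}},"required":["increments"]}

```bash
ls; mkdir -p pics; cat > h.py <<'E'
import numpy as np, cv2
from workcell import monitor, eyes, job
def grab(n):
    f=eyes.grab_frame(n); return f
def save(n,img): cv2.imwrite('pics/'+n,cv2.cvtColor(img,cv2.COLOR_RGB2BGR))
def pts(f):
    "world point per pixel from z_map (pinhole)"
    z=f['z_map'].astype(float);K=np.array(f['camera_matrix']);R=cv2.Rodrigues(np.array(f['rvec'],float))[0];t=np.array(f['tvec'],float).ravel()
    v,u=np.mgrid[:z.shape[0],:z.shape[1]]
    c=np.stack([(u-K[0,2])/K[0,0]*z,(v-K[1,2])/K[1,1]*z,z],-1)
    return (c-t)@R
def ptsw(f):
    "same for the fisheye"
    z=f['z_map'].astype(float);K=np.array(f['camera_matrix']);R=cv2.Rodrigues(np.array(f['rvec'],float))[0];t=np.array(f['tvec'],float).ravel()
    v,u=np.mgrid[:z.shape[0],:z.shape[1]]
    x=(u-K[0,2])/K[0,0];y=(v-K[1,2])/K[1,1];r=np.hypot(x,y)+1e-9
    s=np.tan(np.minimum(r,1.5))/r
    c=np.stack([x*s*z,y*s*z,z],-1)
    return (c-t)@R
E
python3 - <<'E'
from h import *
print(monitor.state())
fs={n:grab(n) for n in("scene","side","wrist")}
import pickle;pickle.dump(fs,open('f0.pkl','wb'))
for n,f in fs.items(): save(n+'0.png',f['color']);print(n,f['camera_matrix'],f['tvec'],f['rvec'])
E
```

```text
pics
{'time_s': 0.0, 'qpos': array([ 7.56298925e+01,  1.83498322e+01,  8.97067073e+01,  1.16626582e-03,
        7.20426732e+01, -1.14557387e+00]), 'qvel': array([ 0.04216761, -0.0147172 , -0.08452394, -0.00071564, -0.05652774,
        0.05465597]), 'effort': array([ 1.39941691e-03, -4.12469566e+01, -2.31966072e+01,  7.28154788e-02,
        4.58743132e-02, -1.43839202e-04]), 'ee_pos': array([131.4058453 , 559.26542143, 213.13636604]), 'ee_rot': array([-1.79900829e+02, -3.09213481e-03,  1.66775103e+02]), 'force': array([-1.31322415,  0.5325809 ,  0.15784662]), 'torque': array([-0.03566112,  0.02127588, -0.02529217]), 'gripper_width': 91.57755307656954}
scene [[418.2896292    0.         281.07613176]
 [  0.         418.2896292  219.13940454]
 [  0.           0.           1.        ]] [ 185.20093915 -283.59279747 1564.14051398] [ 1.37094215  2.14473394 -0.89515792]
side [[457.11716199   0.         277.27089466]
 [  0.         457.11716199 207.40011011]
 [  0.           0.           1.        ]] [-405.80531619  274.19254883 1009.42793914] [ 2.28609145 -0.75751704  0.27345776]
wrist [[325.1922621    0.         277.91182535]
 [  0.         325.1922621  207.3303685 ]
 [  0.           0.           1.        ]] [-574.00486654  -33.1028667   393.84902788] [-2.26595338 -1.79488789 -0.27113739]
```

View pics/scene0.png

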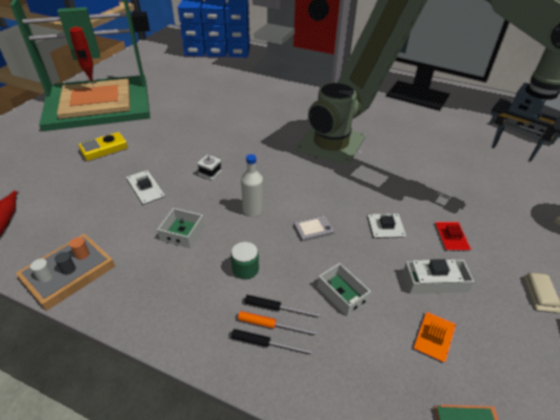

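View pics/side0.png

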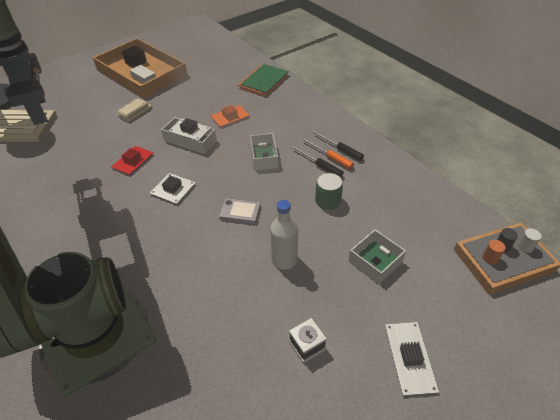

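```bash
python3 - <<'E'
from h import *
import pickle
fs=pickle.load(open('f0.pkl','rb'))
# fused orthographic top view 1px=1.5mm : x 200..900 up, y -700..700
for n in("scene","side"):
    f=fs[n];P=pts(f);ok=f['z_map']>0
    x,y,z=P[ok].T
    m=(z>-5)&(z<260)&(x>150)&(x<900)&(abs(y)<650)
    print(n,ok.mean(),np.percentile(z[m],[1,25,50]))
    A=np.c_[x,y,z][m];C=f['color'][ok][m]
    o=np.argsort(A[:,2]);A=A[o];C=C[o]
    img=np.zeros((500,800,3),np.uint8)
    r=((900-A[:,0])/1.6).astype(int);c=((650-A[:,1])/1.65).astype(int)
    for d in(0,1):
        for e in(0,1): img[np.clip(r+d,0,499),np.clip(c+e,0,799)]=C
    save(n+'_top.png',img)
E
```

```text
scene 0.9941539115646258 [-3.38995798 -0.43576774  0.88401287]
side 0.9961267006802721 [-4.38633923 -1.56318277 -0.17364199]
```

The scene view shows the long lid at (145,187), square lid (387,225), square case (180,228), short case (345,288) and the long case with the short lid on it at (438,275). The red and orange look-alikes are at (452,236) and (435,336). The side view agrees: long lid (411,358), square lid (173,188), long case (190,133), short case (264,150), square case (378,255).

```bash
cat >> h.py <<'E'
def clus(A,xy,rad,zlo,zhi):
    d=np.hypot(A[:,0]-xy[0],A[:,1]-xy[1]);return A[(d<rad)&(A[:,2]>zlo)&(A[:,2]<zhi)]
def rect(B):
    r=cv2.minAreaRect(B[:,:2].astype(np.float32));(w,h),a=r[1],r[2]
    if w<h: w,h,a=h,w,a+90
    return np.round(r[0],1),round(w,1),round(h,1),round((a+90)%180-90,1),len(B)
E
python3 - <<'E'
from h import *
import pickle
fs=pickle.load(open('f0.pkl','rb'))
px={'scene':dict(Llong=(145,183),Lsq=(387,222),Csq=(180,228),Cshort=(345,288),Lshort=(438,267),bottle=(251,185),motor=(208,162),drive=(315,228),tin=(245,250),red=(452,236),orange=(435,336)),
'side':dict(Llong=(411,354),Lsq=(172,184),Csq=(378,250),Cshort=(264,150),Lshort=(188,127),bottle=(284,240),motor=(307,335),drive=(240,210),tin=(329,182),red=(132,157),orange=(231,113))}
for n in px:
    P=pts(fs[n])
    A=P[fs[n]['z_map']>0]
    print(n)
    for k,(u,v) in px[n].items():
        p=np.median(P[v-2:v+3,u-2:u+3].reshape(-1,3),0)
        s=k,np.round(p)
        if k[0]=='L':
            print(*s,'block',rect(clus(A,p,40,p[2]-6,p[2]+6)),'plate',rect(clus(A,p,100,p[2]-34,p[2]-16)))
        elif k[0]=='C': print(*s,'rim',rect(clus(A,p,85,38,52)))
        else: print(*s,rect(clus(A,p,70,8,220)))
    if 1:
        p=np.median(P[px[n]['Lshort'][1],px[n]['Lshort'][0]].reshape(-1,3),0)
        print('Clong',rect(clus(A,p,110,36,52)))
E
```

```text
scene
Llong [ 516. -445.   30.] block (array([ 510.1, -452.9]), 41.8, 36.6, 55.9, 80) plate (array([ 517.3, -441.4]), 199.4, 192.0, -30.9, 1810)
Lsq [360. 298.  32.] block (array([350.5, 298.4]), 42.0, 36.7, 24.9, 127) plate (array([360.1, 297.6]), 198.2, 198.1, 49.6, 2169)
Csq [ 627. -242.   13.] rim (array([ 628.9, -231.8]), 100.3, 96.7, 6.8, 267)
Cshort [623. 259.  12.] rim (array([637.6, 256.4]), 114.2, 74.6, 61.7, 335)
Lshort [509. 457.  71.] block (array([499.6, 459.8]), 41.0, 39.8, -61.1, 223) plate (array([496.4, 465.5]), 156.7, 76.1, -62.3, 1006)
bottle [481. -82. 125.] (array([462.9, -89.4]), 63.6, 51.3, -70.3, 1064)
motor [ 362. -303.   57.] (array([ 355.6, -303.8]), 61.6, 61.5, -4.5, 428)
drive [459. 112.  16.] (array([454.1, 107.4]), 101.8, 75.3, -44.7, 624)
tin [669.  -5.  76.] (array([674.9,  -1.2]), 69.6, 68.6, -1.6, 870)
red [329. 480.  24.] (array([310.5, 484.4]), 109.5, 72.9, 25.8, 620)
orange [674. 489.  23.] (array([664.6, 492.8]), 113.5, 71.9, -4.4, 1265)
Clong (array([496.4, 465.5]), 156.7, 76.1, -62.3, 981)
side
Llong [ 504. -459.   30.] block (array([ 510. , 
[... 296 characters left out ...]
)
Cshort [650. 269.  10.] rim (array([637.8, 254. ]), 119.7, 72.0, 61.0, 153)
Lshort [490. 443.  68.] block (array([499.1, 455.6]), 42.7, 40.9, -65.7, 129) plate (array([496. , 461.7]), 159.8, 78.6, -62.0, 585)
bottle [ 436. -121.  116.] (array([ 447.4, -103.7]), 63.5, 48.9, -41.2, 1461)
motor [ 352. -311.   57.] (array([ 355. , -308.8]), 57.9, 57.8, -5.0, 1044)
drive [451.  99.  14.] (array([453.3, 102.9]), 100.3, 74.3, -46.0, 755)
tin [667.  -9.  75.] (array([668.4, -10. ]), 71.4, 67.8, 83.8, 812)
red [305. 462.  30.] (array([306.5, 476.5]), 112.9, 74.3, 25.2, 420)
orange [662. 473.  26.] (array([662.3, 488.4]), 111.2, 75.4, -4.2, 371)
Clong (array([496. , 461.7]), 159.8, 78.6, -62.0, 564)
```

```bash
cat > plan.py <<'E'
import sys,math
from h import *
from scipy.spatial.transform import Rotation as Ro
# usage: plan.py x y z yaw [jaw] [nrows] : rows from the present pose
x,y,z,yaw=map(float,sys.argv[1:5]);jaw=float(sys.argv[5]) if len(sys.argv)>5 else 1
s=monitor.state();p=s['ee_pos'];R=Ro.from_euler('xyz',s['ee_rot'],degrees=True)
G=Ro.from_euler('xyz',[180,0,yaw],degrees=True)
d=np.array([x,y,z])-p;rv=(R.inv()*G).as_rotvec()
n=max(1,math.ceil(np.linalg.norm(d)/55),math.ceil(np.linalg.norm(rv)/.17))
if len(sys.argv)>6:n=int(sys.argv[6])
print('at',p.round(1),s['ee_rot'].round(1),'d',d.round(1),'dyaw',np.degrees(rv[2]).round(1),'t',round(s['time_s'],2),'F',s['force'].round(1),'w',round(s['gripper_width'],1))
rows=[]
for i in range(n):
    Ri=R*Ro.from_rotvec(rv*i/n)
    rows.append('[%g,%.2f,%.2f,%.2f,%.3f,%.3f,%.3f]'%(jaw,*(Ri.inv().apply(d/n)/10),*(rv/n)))
print(','.join(rows))
E
python3 plan.py 499 458 200 118
```

```text
at [131.5 559.4 213.3] [-179.9   -0.   166.8] d [ 367.5 -101.4  -13.3] dyaw 48.8 t 0.15 F [-0.3 -0.3 -1. ] w 91.0
[1,-5.44,-0.21,0.19,-0.000,0.000,0.122],[1,-5.43,0.45,0.19,-0.000,0.000,0.122],[1,-5.33,1.11,0.19,-0.000,0.000,0.122],[1,-5.16,1.75,0.19,-0.000,0.000,0.122],[1,-4.91,2.36,0.19,-0.000,0.000,0.122],[1,-4.59,2.94,0.19,-0.000,0.000,0.122],[1,-4.20,3.47,0.19,-0.000,0.000,0.122]
```

Call:
move_arm(
  increments=[
    [[1, -5.4, -0.2, 0.2, 0, 0, 0.12], [1, -5.4, 0.5, 0.2, 0, 0, 0.12], [1, -5.3, 1.1, 0.2, 0, 0, 0.12], [1, -5.2, 1.8, 0.2, 0, 0, 0.12], [1, -4.9, 2.4, 0.2, 0, 0, 0.12], [1, -4.6, 2.9, 0.2, 0, 0, 0.12], [1, -4.2, 3.5, 0.2, 0, 0, 0.12]],
  ],
  force=40,
)

```text
time_s: 1.02
ee_pos: [505.1, 456.1, 196.3]
ee_rot: [-179.8, 0.0, 117.5]
force: [0.9, 0.6, -0.0]
gripper_width: 91.3
```

```bash
python3 plan.py 499 458 200 118 0.7
```

```text
at [505.1 456.1 196.3] [-179.8    0.   117.5] d [-6.1  1.9  3.7] dyaw -0.5 t 1.02 F [ 0.9  0.6 -0. ] w 91.3
[0.7,0.45,-0.45,-0.37,-0.004,0.000,-0.008]
```

Call:
move_arm(
  increments=[
    [[0.7, 0.4, -0.4, 0, 0, 0, 0], [0.7, 0, 0, 0, 0, 0, 0]],
  ],
)

```text
time_s: 1.27
ee_pos: [502.7, 455.7, 194.2]
ee_rot: [-179.6, 0.1, 117.2]
force: [-0.3, 0.1, -1.1]
gripper_width: 73.9
```

```bash
python3 - <<'E'
from h import *
import pickle
f=grab('wrist');save('w1.png',f['color']);pickle.dump(f,open('w1.pkl','wb'))
P=ptsw(f);A=P[f['z_map']>0]
print(monitor.state()['ee_pos'])
z=clus(A,(499,458),130,-20,90)[:,2];h,e=np.histogram(z,np.arange(-10,84,3));print(list(zip(e[:-1],h)))
E
```

```text
[502.82926939 455.56419468 194.14391672]
[(np.int64(-10), np.int64(0)), (np.int64(-7), np.int64(0)), (np.int64(-4), np.int64(379)), (np.int64(-1), np.int64(23573)), (np.int64(2), np.int64(1232)), (np.int64(5), np.int64(26)), (np.int64(8), np.int64(708)), (np.int64(11), np.int64(892)), (np.int64(14), np.int64(15)), (np.int64(17), np.int64(13)), (np.int64(20), np.int64(299)), (np.int64(23), np.int64(86)), (np.int64(26), np.int64(134)), (np.int64(29), np.int64(82)), (np.int64(32), np.int64(75)), (np.int64(35), np.int64(75)), (np.int64(38), np.int64(99)), (np.int64(41), np.int64(96)), (np.int64(44), np.int64(609)), (np.int64(47), np.int64(4112)), (np.int64(50), np.int64(1842)), (np.int64(53), np.int64(499)), (np.int64(56), np.int64(301)), (np.int64(59), np.int64(49)), (np.int64(62), np.int64(38)), (np.int64(65), np.int64(47)), (np.int64(68), np.int64(31)), (np.int64(71), np.int64(479)), (np.int64(74), np.int64(201)), (np.int64(77), np.int64(0)), (np.int64(80), np.int64(0))]
```

View pics/w1.png

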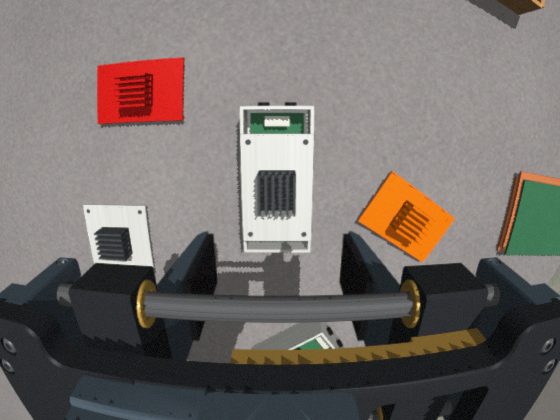

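Wrist view: the short lid is on the long case, plate around (276,187) and block (276,193), with gaps at both ends of the case. The square lid is at lower left (113,243), red at (140,90), orange at (405,215).

```bash
cat >> h.py <<'E'
def wl(f,xy,zb,rad=40,dz=4,R=None):
    "block-top rect and plate stats from a wrist frame; zb = block top height"
    P=ptsw(f);ok=f['z_map']>0;A=P[ok]
    B=clus(A,xy,rad,zb-dz,zb+dz)
    return rect(B),B[:,2].mean().round(1)
E
python3 - <<'E'
from h import *
import pickle
f=pickle.load(open('w1.pkl','rb'));P=ptsw(f);A=P[f['z_map']>0]
print('block',wl(f,(499,458),73))
B=clus(A,(499,458),110,43,53);print('case+lid top',rect(B))
lid=clus(A,(499,458),45,46,60);c=np.linalg.lstsq(np.c_[lid[:,:2]-[499,458],np.ones(len(lid))],lid[:,2],rcond=None)[0];print('plane',c)
u=np.array([np.cos(np.radians(118)),np.sin(np.radians(118))]);q=A[:,:2]-[496,462]
s=q@u;t=q@[-u[1],u[0]]
for a in range(-84,90,6):
    m=(abs(s-a)<3)&(abs(t)<33)&(A[:,2]>0)
    print(a,m.sum(),np.percentile(A[m,2],[10,50,90]).round(1) if m.any() else '')
E
```

```text
block ((array([497.5, 458.9]), 40.7, 36.0, -63.2, 704), np.float64(73.5))
case+lid top (array([495.1, 464. ]), 154.5, 71.9, -62.8, 6613)
plane [-1.80564942e-03 -2.53132986e-03  5.07476353e+01]
-84 0 
-78 3 [44.2 44.3 44.6]
-72 679 [24.4 36.8 45.9]
-66 9 [40.8 44.  46.5]
-60 117 [48.7 49.6 50.5]
-54 321 [49.  49.8 50.7]
-48 336 [48.8 49.7 50.7]
-42 342 [48.9 49.8 50.6]
-36 337 [48.8 49.8 50.6]
-30 280 [48.8 49.6 50.5]
-24 273 [49.1 50.4 73.5]
-18 365 [49.3 55.5 73.8]
-12 385 [49.2 55.5 73.8]
-6 390 [49.3 55.4 73.8]
0 398 [49.3 55.4 73.9]
6 523 [ 49.2  56.8 315.9]
12 1092 [ 49.9 315.4 316.4]
18 18431 [300.1 313.5 322.5]
24 5390 [285.4 289.6 291.2]
30 405 [48.7 49.5 50.3]
36 402 [48.8 49.6 50.5]
42 415 [48.8 49.8 50.8]
48 441 [48.4 49.5 50.5]
54 513 [10.3 12.2 49.4]
60 344 [10.4 12.1 22.3]
66 358 [10.4 12.8 22.4]
72 359 [ 3.  10.5 12.9]
78 338 [ 2.5 44.7 46.2]
84 259 [ 0.3  1.1 27.3]
```

```bash
python3 plan.py 497.5 458.9 53 117 0.7 4
```

```text
at [502.8 455.6 194.1] [-1.797e+02  1.000e-01  1.172e+02] d [  -5.3    3.3 -141.1] dyaw 0.2 t 1.32 F [ 0.   0.  -0.3] w 70.4
[0.7,0.14,-0.06,3.53,-0.001,0.001,0.001],[0.7,0.14,-0.06,3.53,-0.001,0.001,0.001],[0.7,0.14,-0.07,3.53,-0.001,0.001,0.001],[0.7,0.14,-0.08,3.53,-0.001,0.001,0.001]
```

Call:
move_arm(
  increments=[
    [[0.7, 0.2, -0.1, 3.5, 0, 0, 0], [0.7, 0.2, -0.1, 3.5, 0, 0, 0], [0.7, 0.1, 0, 3.5, 0, 0, 0], [0.7, 0.1, 0, 1.5, 0, 0, 0], [0.7, 0, 0, 0, 0, 0, 0]],
  ],
)

```text
time_s: 1.95
ee_pos: [493.2, 463.7, 74.3]
ee_rot: [-179.9, 0.0, 117.8]
force: [0.4, -0.6, 0.6]
gripper_width: 63.9
```

```bash
python3 plan.py 497.5 458.9 53 117 0.7 1
```

```text
at [493.2 463.7  74.3] [-179.9    0.   117.8] d [  4.3  -4.8 -21.3] dyaw 0.8 t 1.95 F [ 0.4 -0.6  0.6] w 63.9
[0.7,-0.62,0.16,2.13,-0.001,0.001,0.014]
```

Call:
move_arm(
  increments=[
    [[0.7, -0.4, 0.1, 0.5, 0, 0, 0.01], [0.7, -0.2, 0.1, 0.8, 0, 0, 0], [0.7, 0, 0, 0.7, 0, 0, 0], [0.7, 0, 0, 0, 0, 0, 0]],
  ],
)

```text
time_s: 2.45
ee_pos: [499.7, 460.5, 56.9]
ee_rot: [179.7, -0.0, 117.2]
force: [0.1, -0.5, -0.7]
gripper_width: 63.7
```

```bash
python3 plan.py 497.5 458.9 53 117 0.7 1
```

```text
at [499.7 460.5  56.9] [179.7  -0.  117.2] d [-2.2 -1.6 -3.9] dyaw 0.2 t 2.45 F [ 0.1 -0.5 -0.7] w 63.7
[0.7,-0.04,-0.27,0.39,0.005,-0.001,0.003]
```

Call:
move_arm(
  increments=[
    [[0.7, 0, -0.2, 0.3, 0, 0, 0], [0, 0, 0, 0, 0, 0, 0], [0, 0, 0, 0, 0, 0, 0], [0, 0, 0, 0, 0, 0, 0], [0, 0, 0, 0, 0, 0, 0]],
  ],
)

```text
time_s: 3.08
ee_pos: [498.1, 459.8, 54.3]
ee_rot: [179.6, -0.1, 117.2]
force: [0.1, 0.8, -0.8]
gripper_width: 35.9
```

Call:
move_arm(
  increments=[
    [[0, 0, 0, -1, 0, 0, 0], [0, 0, 0, -2, 0, 0, 0], [0, 0, 0, -4, 0, 0, 0], [0, 0, 0, -4, 0, 0, 0]],
  ],
)

```text
time_s: 3.58
ee_pos: [495.6, 457.6, 163.9]
ee_rot: [-179.8, 0.1, 117.2]
force: [0.8, 0.7, -1.6]
gripper_width: 35.9
```

```bash
python3 plan.py 638 255 165 61.5 0
```

```text
at [495.6 457.6 163.9] [-1.798e+02  1.000e-01  1.172e+02] d [ 142.4 -202.6    1.1] dyaw 55.7 t 3.58 F [ 0.8  0.7 -1.6] w 35.9
[0,-4.09,0.57,-0.02,-0.000,0.000,0.162],[0,-3.94,1.22,-0.02,-0.000,0.000,0.162],[0,-3.70,1.84,-0.02,-0.000,0.000,0.162],[0,-3.35,2.41,-0.02,-0.000,0.000,0.162],[0,-2.92,2.92,-0.02,-0.000,0.000,0.162],[0,-2.41,3.35,-0.02,-0.000,0.000,0.162]
```

```bash
python3 plan.py 595 177 175 61.5 0
```

```text
at [495.6 457.6 163.9] [-1.798e+02  1.000e-01  1.172e+02] d [  99.4 -280.6   11.1] dyaw 55.7 t 3.58 F [ 0.8  0.7 -1.6] w 35.9
[0,-4.92,-0.66,-0.18,-0.000,0.000,0.162],[0,-4.96,0.14,-0.18,-0.000,0.000,0.162],[0,-4.87,0.94,-0.18,-0.000,0.000,0.162],[0,-4.66,1.71,-0.18,-0.000,0.000,0.162],[0,-4.32,2.44,-0.18,-0.000,0.000,0.162],[0,-3.87,3.10,-0.19,-0.000,0.000,0.162]
```

Call:
move_arm(
  increments=[
    [[0, -4.9, -0.7, -0.2, 0, 0, 0.16], [0, -5, 0.1, -0.2, 0, 0, 0.16], [0, -4.9, 0.9, -0.2, 0, 0, 0.16], [0, -4.7, 1.7, -0.2, 0, 0, 0.16], [0, -4.3, 2.4, -0.2, 0, 0, 0.16], [0, -3.9, 3.1, -0.2, 0, 0, 0.16], [0, 0, 0, 0, 0, 0, 0]],
  ],
)

```text
time_s: 4.45
ee_pos: [596.4, 169.4, 184.9]
ee_rot: [179.6, -0.5, 60.5]
force: [-1.0, 0.9, -1.7]
gripper_width: 35.8
```

```bash
cat >> h.py <<'E'
def wcase(f,xy,rad=90,zc=45):
    P=ptsw(f);A=P[f['z_map']>0];return rect(clus(A,xy,rad,zc-4,zc+4))
E
python3 - <<'E'
from h import *
f=grab('wrist');save('w2.png',f['color'])
print(monitor.state()['ee_pos'],monitor.state()['ee_rot'])
print('rim',wcase(f,(638,255)))
P=ptsw(f);A=P[f['z_map']>0]
tp=monitor.state()['ee_pos']
for lo in (tp[2]+15,tp[2]-7):
    B=clus(A,tp,80,lo,lo+8) ;print('held',rect(B) if len(B)>10 else len(B), B[:,2].mean())
E
```

```text
[595.88929731 171.14443566 184.88511787] [179.68897107  -0.57746611  60.65349564]
rim (array([636.5, 255.3]), 112.2, 72.5, 61.4, 1362)
held (array([597. , 172.3]), 55.6, 33.7, -30.7, 2092) 204.12648406507168
held (array([595.5, 168.8]), 113.1, 72.5, 60.6, 9824) 180.79812824553557
```

View pics/w2.png

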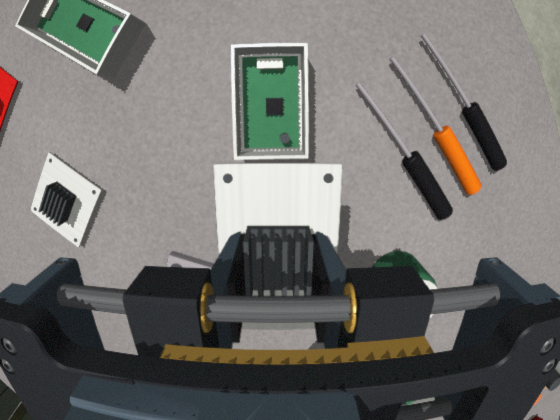

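Wrist view: the short case is upright at (270,100), the held short lid at (278,210) aligned with it; the screwdrivers and tin are clear.

```bash
python3 plan.py 636.7 256.8 85 61.4 0 4
```

```text
at [595.9 171.1 184.9] [179.7  -0.6  60.7] d [ 40.8  85.7 -99.9] dyaw -0.7 t 4.5 F [-0.1  0.4 -1.3] w 35.6
[0,2.34,-0.17,2.52,0.001,-0.003,-0.003],[0,2.35,-0.16,2.51,0.001,-0.003,-0.003],[0,2.36,-0.15,2.51,0.001,-0.003,-0.003],[0,2.36,-0.14,2.50,0.001,-0.003,-0.003]
```

Call:
move_arm(
  increments=[
    [[0, 3, -0.2, 1.5, 0, -0.003, -0.003], [0, 3, -0.2, 2.2, 0, -0.003, -0.003], [0, 2.4, -0.1, 3.2, 0, -0.002, -0.003], [0, 1, -0.1, 3, 0, -0.002, -0.003], [0, 0, 0, 0, 0, 0, 0]],
  ],
)

```text
time_s: 5.12
ee_pos: [636.0, 265.6, 86.1]
ee_rot: [179.7, -0.2, 61.9]
force: [-0.3, -0.7, -1.0]
gripper_width: 35.4
```

```bash
cat > held.py <<'E'
import sys
from h import *
# held plate and case rim in one wrist frame
from h import *
f=grab('wrist');s=monitor.state();tp=s['ee_pos'];P=ptsw(f);A=P[f['z_map']>0]
if len(sys.argv)>1: save(sys.argv[1],f['color'])
print('tcp',tp.round(1),s['ee_rot'].round(1),'F',s['force'].round(1),'t',s['time_s'])
B=clus(A,tp,100,tp[2]-8,tp[2]+1);print('held',rect(B),B[:,2].mean().round(1),B[:,2].std().round(1))
print('rim',rect(clus(A,tp,115,42,48)))
E
python3 held.py; python3 plan.py 636.7 256.8 58 61.4 0 2
```

```text
tcp [637.1 265.7  88.1] [179.6  -0.3  61.9] F [-0.2 -0.2 -0.8] t 5.175
held (array([635., 265.]), 112.7, 72.6, 61.9, 11243) 82.6 2.3
rim (array([0., 0.]), 0.0, 0.0, 0.0, 0)
at [637.1 265.7  88.1] [179.6  -0.3  61.9] d [ -0.4  -8.9 -30.1] dyaw 0.5 t 5.17 F [-0.2 -0.2 -0.8] w 35.9
[0,-0.41,0.18,1.50,0.004,-0.003,0.004],[0,-0.40,0.19,1.50,0.004,-0.003,0.004]
```

Call:
move_arm(
  increments=[
    [[0, -0.4, 0.3, 0.5, 0.003, 0, 0.005], [0, -0.4, 0.2, 0.5, 0.003, 0, 0.004], [0, 0, 0, 0, 0, 0, 0]],
  ],
)

```text
time_s: 5.55
ee_pos: [639.0, 255.6, 81.7]
ee_rot: [179.7, -0.6, 61.3]
force: [-0.7, -0.2, -1.4]
gripper_width: 35.7
```

```bash
python3 held.py
```

```text
tcp [639.2 255.9  82.1] [179.7  -0.6  61.3] F [ 0.   0.  -0.9] t 5.6
held (array([637.9, 255.2]), 112.8, 72.6, 61.0, 10315) 77.9 1.6
rim (array([662.2, 303.1]), 72.1, 4.7, -27.8, 590)
```

Call:
move_arm(
  increments=[
    [[0, 0, -0.1, 1, 0.003, -0.008, 0], [0, 0, 0, 0.8, 0, 0, 0], [0, 0, 0, 0.4, 0, 0, 0], [0, 0, 0, 0, 0, 0, 0]],
  ],
)

```text
time_s: 6.1
ee_pos: [638.4, 256.3, 58.7]
ee_rot: [179.9, -0.1, 61.3]
force: [-0.7, -0.2, -0.9]
gripper_width: 36.2
```

```bash
python3 held.py
```

```text
tcp [638.5 256.3  58.9] [179.9  -0.2  61.3] F [ 0.1 -0.1 -1.3] t 6.15
held (array([637.3, 255.7]), 112.9, 72.6, 61.2, 10129) 54.5 1.5
rim (array([663.2, 304.5]), 70.5, 0.9, -28.5, 133)
```

Lip is inside the mouth with no force. Lowering the rest.

Call:
move_arm(
  increments=[
    [[0, 0, 0, 0.3, 0, 0, 0], [0, 0, 0, 0.2, 0, 0, 0], [0, 0, 0, 0.1, 0, 0, 0]],
  ],
)

```text
time_s: 6.52
ee_pos: [638.8, 256.5, 54.3]
ee_rot: [179.8, -0.2, 61.3]
force: [-3.4, 0.1, 7.2]
gripper_width: 35.6
```

```bash
python3 held.py
```

```text
tcp [638.9 256.5  54.3] [179.8  -0.2  61.3] F [-1.8 -0.3  3.3] t 6.575
held (array([637.3, 255.9]), 113.3, 73.2, 61.3, 9942) 50.0 1.3
rim (array([637.7, 257.5]), 109.5, 73.1, 61.1, 102)
```

Call:
move_arm(
  increments=[
    [[0.7, 0, 0, 0, 0, 0, 0], [0.7, 0, 0, 0, 0, 0, 0], [0.7, 0, 0, 0, 0, 0, 0], [0.7, 0, 0, -3, 0, 0, 0], [0.7, 0, 0, -6, 0, 0, 0], [0.7, 0, 0, -5, 0, 0, 0]],
  ],
)

```text
time_s: 7.32
ee_pos: [636.5, 255.5, 191.9]
ee_rot: [-179.8, 0.2, 61.3]
force: [0.5, 0.3, 0.1]
gripper_width: 63.9
```

```bash
python3 plan.py 360 270 165 116 0.7
```

```text
at [636.5 255.5 191.9] [-179.8    0.2   61.3] d [-276.5   14.5  -26.9] dyaw -54.7 t 7.33 F [0.5 0.3 0.1] w 63.9
[0.7,-2.00,-4.16,0.47,-0.001,0.000,-0.159],[0.7,-1.31,-4.42,0.47,-0.001,0.000,-0.159],[0.7,-0.60,-4.57,0.46,-0.001,0.000,-0.159],[0.7,0.13,-4.61,0.46,-0.001,0.000,-0.159],[0.7,0.86,-4.53,0.45,-0.001,0.000,-0.159],[0.7,1.57,-4.34,0.45,-0.001,0.000,-0.159]
```

Call:
move_arm(
  increments=[
    [[0.7, -2, -4.2, 0.4, 0, 0, -0.16], [0.7, -1.3, -4.4, 0.4, 0, 0, -0.16], [0.7, -0.6, -4.6, 0.4, 0, 0, -0.16], [0.7, 0.1, -4.6, 0.4, 0, 0, -0.16], [0.7, 0.9, -4.5, 0.4, 0, 0, -0.16], [0.7, 1.6, -4.3, 0.4, 0, 0, -0.16], [0.7, 0, 0, 0, 0, 0, 0]],
  ],
)

```text
time_s: 8.2
ee_pos: [356.1, 268.0, 171.1]
ee_rot: [179.3, -0.0, 118.0]
force: [0.1, 0.6, 1.0]
gripper_width: 63.8
```

```bash
python3 - <<'E'
from h import *
f=grab('wrist');P=ptsw(f);A=P[f['z_map']>0]
print(monitor.state()['ee_pos'],monitor.state()['ee_rot'])
print('block',wl(f,(349,296),34),'plate',rect(clus(A,(349,296),90,7,13)))
print('short lid seated: block',wl(f,(637,255),73),)
E
python3 plan.py 349.5 295 35 116 0.7 4
```

```text
[358.19079368 268.73503686 171.55846617] [ 1.79198212e+02 -2.37773873e-02  1.17955942e+02]
block ((array([347.2, 296.7]), 39.5, 36.6, 25.9, 833), np.float64(34.1)) plate (array([347.6, 296.7]), 94.7, 94.6, -63.4, 6379)
short lid seated: block ((array([0., 0.]), 0.0, 0.0, 0.0, 0), np.float64(nan))
at [358.2 268.7 171.6] [179.2  -0.  118. ] d [  -8.7   26.3 -136.6] dyaw 2.0 t 8.25 F [ 0.9  0.2 -0.1] w 63.6
[0.7,0.68,0.07,3.42,0.003,-0.000,0.009],[0.7,0.68,0.07,3.42,0.003,-0.000,0.009],[0.7,0.68,0.08,3.41,0.003,-0.000,0.009],[0.7,0.68,0.09,3.41,0.003,-0.000,0.009]h.py:30: RuntimeWarning: Mean of empty slice.
  return rect(B),B[:,2].mean().round(1)
  ret = ret.dtype.type(ret / rcount)
```

Call:
move_arm(
  increments=[
    [[0.7, 0.8, 0.1, 3.4, 0.003, 0, 0.009], [0.7, 0.8, 0.1, 3.4, 0.003, 0, 0.009], [0.7, 0.8, 0, 3.4, 0.003, 0, 0.009], [0.7, 0.4, 0, 2.4, 0.003, 0, 0], [0.7, 0, 0, 0, 0, 0, 0]],
  ],
)

```text
time_s: 8.88
ee_pos: [358.4, 299.9, 44.3]
ee_rot: [179.1, -0.1, 115.9]
force: [-0.2, -1.0, -0.2]
gripper_width: 64.1
```

```bash
python3 plan.py 347.4 296.7 14.5 116.3 0.7 2
```

```text
at [358.4 299.9  44.3] [ 1.791e+02 -1.000e-01  1.159e+02] d [-11.   -3.2 -29.8] dyaw -0.4 t 8.88 F [-0.2 -1.  -0.2] w 64.1
[0.7,0.09,-0.59,1.48,0.008,-0.001,-0.004],[0.7,0.10,-0.58,1.48,0.008,-0.001,-0.004]
```

Call:
move_arm(
  increments=[
    [[0.7, 0.1, -0.6, 0, 0.008, 0, 0], [0.7, 0.1, -0.5, 0.8, 0.005, 0, 0], [0.7, 0, 0, 0.8, 0, 0, 0], [0.7, 0, 0, 0.4, 0, 0, 0], [0.7, 0, 0, 0, 0, 0, 0]],
  ],
)

```text
time_s: 9.5
ee_pos: [350.1, 298.0, 25.5]
ee_rot: [179.6, -0.2, 115.7]
force: [-0.2, 0.0, 0.2]
gripper_width: 64.0
```

```bash
python3 plan.py 347.4 296.7 14.5 116.3 0.7 1
```

```text
at [350.1 298.   25.5] [179.6  -0.2 115.7] d [ -2.7  -1.3 -11. ] dyaw -0.6 t 9.5 F [-0.2  0.   0.2] w 64.0
[0.7,-0.00,-0.31,1.10,0.008,-0.003,-0.010]
```

Call:
move_arm(
  increments=[
    [[0.7, 0, -0.3, 0.5, 0.006, -0.003, -0.01], [0.7, 0, 0, 0.5, 0, 0, 0], [0.7, 0, 0, 0.1, 0, 0, 0], [0, 0, 0, 0, 0, 0, 0], [0, 0, 0, 0, 0, 0, 0], [0, 0, 0, 0, 0, 0, 0], [0, 0, 0, 0, 0, 0, 0]],
  ],
)

```text
time_s: 10.38
ee_pos: [347.6, 296.9, 14.0]
ee_rot: [179.9, -0.0, 116.4]
force: [-0.1, -1.2, -0.8]
gripper_width: 40.0
```

Call:
move_arm(
  increments=[
    [[0, 0, 0, -2, 0, 0, 0], [0, 0, 0, -5, 0, 0, 0], [0, 0, 0, -6, 0, 0, 0], [0, 0, 0, -6, 0, 0, 0], [0, 0, 0, -6, 0, 0, 0], [0, 0, 0, -5, 0, 0, 0]],
  ],
)

```text
time_s: 11.12
ee_pos: [344.7, 294.7, 318.3]
ee_rot: [-179.4, 0.2, 116.4]
force: [0.8, 0.3, -2.6]
gripper_width: 39.6
```

```bash
python3 plan.py 600 -150 340 97.3 0
```

```text
at [344.7 294.7 318.3] [-179.4    0.2  116.4] d [ 255.3 -444.7   21.7] dyaw 19.1 t 11.12 F [ 0.8  0.3 -2.6] w 39.6
[0,-5.12,0.31,-0.21,-0.001,0.000,0.033],[0,-5.11,0.48,-0.21,-0.001,0.000,0.033],[0,-5.09,0.65,-0.21,-0.001,0.000,0.033],[0,-5.06,0.82,-0.21,-0.001,0.000,0.033],[0,-5.03,0.99,-0.21,-0.001,0.000,0.033],[0,-5.00,1.16,-0.21,-0.001,0.000,0.033],[0,-4.95,1.32,-0.22,-0.001,0.000,0.033],[0,-4.91,1.48,-0.22,-0.001,0.000,0.033],[0,-4.86,1.65,-0.22,-0.001,0.000,0.033],[0,-4.80,1.81,-0.22,-0.001,0.000,0.033]
```

Call:
move_arm(
  increments=[
    [[0, -5.1, 0.3, -0.2, 0, 0, 0.033], [0, -5.1, 0.5, -0.2, 0, 0, 0.033], [0, -5.1, 0.7, -0.2, 0, 0, 0.033], [0, -5.1, 0.8, -0.2, 0, 0, 0.033], [0, -5, 1, -0.2, 0, 0, 0.033], [0, -5, 1.2, -0.2, 0, 0, 0.033], [0, -5, 1.3, -0.2, 0, 0, 0.033], [0, -4.9, 1.5, -0.2, 0, 0, 0.033], [0, -4.9, 1.7, -0.2, 0, 0, 0.033], [0, -4.8, 1.8, -0.2, 0, 0, 0.033]],
  ],
)

```text
time_s: 12.38
ee_pos: [606.9, -160.4, 340.9]
ee_rot: [-179.8, -0.1, 97.3]
force: [0.4, -0.3, -1.7]
gripper_width: 40.1
```

```bash
python3 plan.py 641 -325 190 97.3 0
```

```text
at [ 606.9 -160.4  340.9] [-1.798e+02 -1.000e-01  9.730e+01] d [  34.1 -164.6 -150.9] dyaw -0.0 t 12.38 F [ 0.4 -0.3 -1.7] w 40.1
[0,-3.36,0.27,3.01,-0.001,-0.000,-0.000],[0,-3.36,0.27,3.01,-0.001,-0.000,-0.000],[0,-3.36,0.27,3.01,-0.001,-0.000,-0.000],[0,-3.36,0.26,3.02,-0.001,-0.000,-0.000],[0,-3.35,0.26,3.02,-0.001,-0.000,-0.000]
```

Call:
move_arm(
  increments=[
    [[0, -3.3, 0.3, 3, 0, 0, 0], [0, -3.3, 0.3, 3, 0, 0, 0], [0, -3.3, 0.3, 3, 0, 0, 0], [0, -3.3, 0.3, 3, 0, 0, 0], [0, -2.8, 0.2, 2.5, 0, 0, 0], [0, 0, 0, 0, 0, 0, 0]],
  ],
)

```text
time_s: 13.12
ee_pos: [640.5, -325.4, 185.2]
ee_rot: [-179.5, -0.4, 97.0]
force: [0.1, 1.5, -1.6]
gripper_width: 39.8
```

```bash
sed -i "s/^print('rim'.*/xy=eval(sys.argv[2]) if len(sys.argv)>2 else tp\nprint('rim',rect(clus(A,xy,float(sys.argv[3]) if len(sys.argv)>3 else 115,41,49)))/" held.py; python3 held.py w3.png "(629,-234)" 80; python3 plan.py 629 -234 85 97.3 0
```

```text
tcp [ 641.1 -324.5  186.9] [-179.6   -0.3   97. ] F [-0.   0.2 -2. ] t 13.175
held (array([ 637.4, -307.2]), 94.6, 57.6, 7.1, 9989) 182.1 0.9
rim (array([ 628. , -233.8]), 94.7, 94.1, 6.9, 1338)
at [ 641.1 -324.5  186.9] [-179.6   -0.3   97. ] d [ -12.1   90.5 -101.9] dyaw -0.3 t 13.18 F [-0.   0.2 -2. ] w 39.6
[0,3.02,-0.01,3.42,-0.002,-0.002,-0.002],[0,3.03,-0.01,3.41,-0.002,-0.002,-0.002],[0,3.04,-0.01,3.40,-0.002,-0.002,-0.002]
```

View pics/w3.png

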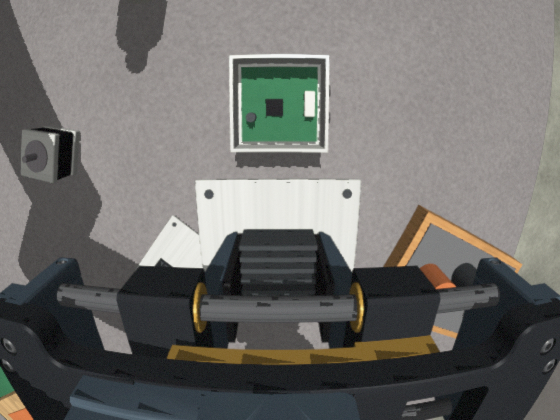

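Wrist view: the square case at (279,104), held square lid at (278,220), aligned. Motor at (50,155), long lid at (170,245).

Call:
move_arm(
  increments=[
    [[0, 3, 0, 1.5, 0, 0, 0], [0, 3, 0, 3.2, 0, 0, 0], [0, 2.4, 0, 3, 0, 0, 0], [0, 0.7, 0, 2, 0, 0, 0], [0, 0, 0, 0, 0, 0, 0]],
  ],
)

```text
time_s: 13.8
ee_pos: [631.9, -227.0, 95.6]
ee_rot: [179.8, -0.2, 97.2]
force: [0.4, 0.2, -1.1]
gripper_width: 39.7
```

```bash
python3 held.py; python3 plan.py 629.3 -233.2 62 97 0 2
```

```text
tcp [ 632.9 -227.7   96.8] [ 1.797e+02 -1.000e-01  9.720e+01] F [-0.   0.2 -0.7] t 13.85
held (array([ 628.9, -208.5]), 94.5, 57.4, 7.1, 10003) 92.3 0.9
rim (array([ 622.6, -188.5]), 93.7, 3.9, 7.4, 678)
at [ 632.9 -227.7   96.8] [ 1.797e+02 -1.000e-01  9.720e+01] d [ -3.6  -5.5 -34.8] dyaw 0.2 t 13.85 F [-0.   0.2 -0.7] w 39.6
[0,-0.25,-0.22,1.74,0.003,-0.001,0.002],[0,-0.25,-0.22,1.74,0.003,-0.001,0.002]
```

Call:
move_arm(
  increments=[
    [[0, -0.3, -0.2, 0.8, 0.003, 0, 0.002], [0, -0.3, -0.2, 1, 0.002, 0, 0], [0, 0, 0, 0, 0, 0, 0]],
  ],
)

```text
time_s: 14.22
ee_pos: [631.4, -236.1, 81.2]
ee_rot: [179.7, 0.1, 97.0]
force: [0.2, 0.0, -1.8]
gripper_width: 39.8
```

```bash
python3 held.py; python3 plan.py 629.3 -233.2 62 97 0 2
```

```text
tcp [ 631.8 -236.1   81.7] [1.796e+02 1.000e-01 9.700e+01] F [-0.4  0.2 -1.5] t 14.275
held (array([ 628.4, -217.6]), 94.6, 57.5, 6.9, 9957) 77.8 0.8
rim (array([ 622.8, -191.5]), 94.0, 9.8, 7.5, 902)
at [ 631.8 -236.1   81.7] [1.796e+02 1.000e-01 9.700e+01] d [ -2.5   2.9 -19.7] dyaw 0.0 t 14.28 F [-0.4  0.2 -1.5] w 39.9
[0,0.16,-0.11,0.99,0.003,0.001,0.000],[0,0.16,-0.11,0.99,0.003,0.001,0.000]
```

Call:
move_arm(
  increments=[
    [[0, 0.2, -0.3, 0.8, 0.003, 0, 0], [0, 0, 0, 0.6, 0, 0, 0], [0, 0, 0, 0, 0, 0, 0]],
  ],
)

```text
time_s: 14.65
ee_pos: [628.4, -234.8, 66.8]
ee_rot: [179.8, 0.1, 97.0]
force: [0.3, 0.3, -1.8]
gripper_width: 39.6
```

```bash
python3 held.py
```

```text
tcp [ 628.6 -234.8   67.1] [1.798e+02 1.000e-01 9.700e+01] F [-1.   0.2 -1.9] t 14.7
held (array([ 625.7, -216.7]), 94.5, 58.1, 7.0, 9954) 63.4 0.8
rim (array([ 622.9, -189. ]), 94.7, 5.1, 7.5, 925)
```

Call:
move_arm(
  increments=[
    [[0, 0, 0, 0.6, 0, 0, 0], [0, 0, 0, 0.4, 0, 0, 0], [0, 0, 0, 0.2, 0, 0, 0], [0, 0, 0, 0, 0, 0, 0]],
  ],
)

```text
time_s: 15.2
ee_pos: [628.9, -234.8, 54.4]
ee_rot: [179.7, 0.1, 97.0]
force: [0.0, 0.1, -1.1]
gripper_width: 39.6
```

```bash
python3 held.py
```

```text
tcp [ 629.  -234.8   54.5] [179.7   0.2  97. ] F [ 0.6 -0.  -1.8] t 15.25
held (array([ 626., -216.]), 94.6, 58.4, 7.2, 9960) 50.9 0.8
rim (array([ 626.2, -203.2]), 93.1, 45.1, 14.6, 826)
```

Call:
move_arm(
  increments=[
    [[0, 0, 0, 0.2, 0, 0, 0], [0, 0, 0, 0.1, 0, 0, 0]],
  ],
)

```text
time_s: 15.5
ee_pos: [629.4, -235.0, 53.2]
ee_rot: [179.7, 0.2, 97.0]
force: [-2.0, 0.7, 6.5]
gripper_width: 39.8
```

```bash
python3 held.py
```

```text
tcp [ 629.3 -235.    53.2] [179.7   0.2  97. ] F [-1.   0.4  4.1] t 15.55
held (array([ 626.2, -216. ]), 94.7, 58.7, 7.0, 10365) 49.6 1.1
rim (array([ 626.1, -216. ]), 94.9, 58.8, 7.0, 1983)
```

Seated. Release, rise, go to the long lid (510,-455, yaw 57).

Call:
move_arm(
  increments=[
    [[0.75, 0, 0, 0, 0, 0, 0], [0.75, 0, 0, 0, 0, 0, 0], [0.75, 0, 0, 0, 0, 0, 0], [0.7, 0, 0, -3, 0, 0, 0], [0.7, 0, 0, -5, 0, 0, 0], [0.7, 0, 0, -5, 0, 0, 0]],
  ],
)

```text
time_s: 16.3
ee_pos: [626.5, -233.9, 180.8]
ee_rot: [-179.8, -0.1, 97.0]
force: [-0.5, 0.8, -0.3]
gripper_width: 64.1
```

```bash
python3 plan.py 493 -482 175 57 0.7
```

```text
at [ 626.5 -233.9  180.8] [-1.798e+02 -1.000e-01  9.700e+01] d [-133.5 -248.1   -5.8] dyaw 40.0 t 16.3 F [-0.5  0.8 -0.3] w 64.1
[0.7,-3.83,-2.71,0.10,-0.001,-0.000,0.116],[0.7,-4.12,-2.25,0.10,-0.001,-0.000,0.116],[0.7,-4.36,-1.76,0.10,-0.001,-0.000,0.116],[0.7,-4.53,-1.24,0.10,-0.001,-0.000,0.116],[0.7,-4.64,-0.70,0.10,-0.001,-0.000,0.116],[0.7,-4.69,-0.16,0.10,-0.001,-0.000,0.116]
```

Call:
move_arm(
  increments=[
    [[0.7, -3.8, -2.7, 0.1, 0, 0, 0.116], [0.7, -4.1, -2.2, 0.1, 0, 0, 0.116], [0.7, -4.4, -1.8, 0.1, 0, 0, 0.116], [0.7, -4.5, -1.2, 0.1, 0, 0, 0.116], [0.7, -4.6, -0.7, 0.1, 0, 0, 0.116], [0.7, -4.7, -0.2, 0.1, 0, 0, 0.116], [0.7, 0, 0, 0, 0, 0, 0]],
  ],
)

```text
time_s: 17.18
ee_pos: [491.4, -488.4, 179.9]
ee_rot: [179.4, -0.1, 56.0]
force: [-0.2, 0.5, -0.0]
gripper_width: 63.9
```

```bash
python3 - <<'E'
from h import *
f=grab('wrist');P=ptsw(f);A=P[f['z_map']>0]
print(monitor.state()['ee_pos'],monitor.state()['ee_rot'])
print('block',wl(f,(510,-455),34),'plate',rect(clus(A,(510,-455),100,6,14)))
print('sq lid: plate',rect(clus(A,(628,-234),80,45,54)))
E
python3 plan.py 510 -455 45 57 0.7 4
```

```text
[ 492.45593677 -486.73201183  179.93181574] [ 1.79433940e+02 -1.21769929e-01  5.60967714e+01]
block ((array([ 508.5, -456.2]), 40.0, 35.4, 58.0, 647), np.float64(34.5)) plate (array([ 508.3, -456.6]), 155.1, 72.1, 58.2, 8062)
sq lid: plate (array([0., 0.]), 0.0, 0.0, 0.0, 0)
at [ 492.5 -486.7  179.9] [ 1.794e+02 -1.000e-01  5.610e+01] d [  17.5   31.7 -134.9] dyaw -0.9 t 17.23 F [0.4 0.4 0.4] w 63.8
[0.7,0.90,-0.11,3.37,0.002,-0.001,-0.004],[0.7,0.90,-0.10,3.37,0.002,-0.001,-0.004],[0.7,0.90,-0.09,3.37,0.002,-0.001,-0.004],[0.7,0.90,-0.08,3.37,0.002,-0.001,-0.004]
```

Call:
move_arm(
  increments=[
    [[0.7, 0.9, -0.1, 3.4, 0.003, 0, -0.01], [0.7, 0.9, -0.1, 3.4, 0.003, 0, -0.01], [0.7, 0.9, -0.1, 3.4, 0, 0, -0.01], [0.7, 0.6, -0.1, 2.4, 0, 0, -0.005], [0.7, 0, 0, 0, 0, 0, 0]],
  ],
)

```text
time_s: 17.85
ee_pos: [513.1, -450.4, 51.8]
ee_rot: [179.6, -0.3, 58.7]
force: [-0.6, 0.2, -0.4]
gripper_width: 63.8
```

```bash
python3 plan.py 508.4 -456.5 14.5 58.1 0.7 2
```

```text
at [ 513.1 -450.4   51.8] [179.6  -0.3  58.7] d [ -4.7  -6.1 -37.3] dyaw 0.6 t 17.85 F [-0.6  0.2 -0.4] w 63.8
[0.7,-0.39,-0.05,1.86,0.003,-0.002,0.005],[0.7,-0.39,-0.05,1.86,0.003,-0.002,0.005]
```

Call:
move_arm(
  increments=[
    [[0.7, -0.4, -0.1, 0.5, 0.003, -0.002, 0.005], [0.7, -0.4, 0, 1, 0.003, -0.002, 0.005], [0.7, 0, 0, 1, 0, 0, 0], [0.7, 0, 0, 0.4, 0, 0, 0], [0.7, 0, 0, 0, 0, 0, 0]],
  ],
)

```text
time_s: 18.48
ee_pos: [509.8, -458.4, 24.4]
ee_rot: [179.7, 0.1, 58.1]
force: [0.3, -1.0, 0.2]
gripper_width: 63.8
```

```bash
python3 plan.py 508.4 -456.5 14.5 58.1 0.7 2
```

```text
at [ 509.8 -458.4   24.4] [1.797e+02 1.000e-01 5.810e+01] d [-1.4  1.9 -9.9] dyaw 0.0 t 18.48 F [ 0.3 -1.   0.2] w 63.8
[0.7,0.04,-0.11,0.50,0.003,0.000,0.000],[0.7,0.04,-0.11,0.50,0.003,0.000,0.000]
```

Grip, then lift in the next call.

Call:
move_arm(
  increments=[
    [[0.7, 0.1, -0.1, 0.5, 0.003, 0, 0], [0.7, 0, -0.1, 0.4, 0, 0, 0], [0.7, 0, 0, 0.1, 0, 0, 0], [0, 0, 0, 0, 0, 0, 0], [0, 0, 0, 0, 0, 0, 0], [0, 0, 0, 0, 0, 0, 0], [0, 0, 0, 0, 0, 0, 0]],
  ],
)

```text
time_s: 19.35
ee_pos: [509.0, -456.7, 14.5]
ee_rot: [179.8, 0.1, 58.1]
force: [0.8, -0.4, -1.1]
gripper_width: 35.6
```

Call:
move_arm(
  increments=[
    [[0, 0, 0, -2, 0, 0, 0], [0, 0, 0, -5, 0, 0, 0], [0, 0, 0, -6, 0, 0, 0], [0, 0, 0, -6, 0, 0, 0], [0, 0, 0, -6, 0, 0, 0], [0, 0, 0, -6, 0, 0, 0]],
  ],
)

```text
time_s: 20.1
ee_pos: [506.0, -453.8, 323.0]
ee_rot: [-179.0, -0.2, 58.1]
force: [2.1, -0.0, -2.0]
gripper_width: 35.4
```

```bash
python3 plan.py 520 -60 360 87 0; python3 - <<'E'
from h import *
f=grab('scene');P=pts(f);A=P[f['z_map']>0]
for n,c in dict(sq=(628,-234),sh=(637,255)).items(): print(n,rect(clus(A,c,80,45,54)),clus(A,c,30,50,80)[:,2].max())
E
```

```text
at [ 506.  -453.8  323. ] [-179.    -0.2   58.1] d [ 14.  393.8  37. ] dyaw -28.9 t 20.1 F [ 2.1 -0.  -2. ] w 35.4
[0,4.27,-2.46,-0.41,-0.002,-0.001,-0.063],[0,4.42,-2.18,-0.42,-0.002,-0.001,-0.063],[0,4.55,-1.90,-0.43,-0.002,-0.001,-0.063],[0,4.66,-1.61,-0.43,-0.002,-0.001,-0.063],[0,4.75,-1.31,-0.44,-0.002,-0.001,-0.063],[0,4.82,-1.01,-0.45,-0.002,-0.001,-0.063],[0,4.88,-0.70,-0.45,-0.002,-0.001,-0.063],[0,4.91,-0.39,-0.46,-0.002,-0.001,-0.063]
sq (array([ 629.9, -232.7]), 99.2, 96.3, 7.0, 606) 77.02089231188897
sh (array([639.4, 257.2]), 113.8, 73.8, 60.7, 786) 77.04274109969867
```

Call:
move_arm(
  increments=[
    [[0, 4.3, -2.5, -0.4, -0.002, 0, -0.063], [0, 4.4, -2.2, -0.4, -0.002, 0, -0.063], [0, 4.6, -1.9, -0.4, -0.002, 0, -0.063], [0, 4.7, -1.6, -0.4, -0.002, 0, -0.063], [0, 4.8, -1.3, -0.4, -0.002, 0, -0.063], [0, 4.8, -1, -0.4, -0.002, 0, -0.063], [0, 4.9, -0.7, -0.4, -0.002, 0, -0.063], [0, 4.9, -0.4, -0.4, -0.002, 0, -0.063]],
  ],
)

```text
time_s: 21.15
ee_pos: [518.3, -51.4, 360.6]
ee_rot: [179.2, 0.2, 87.6]
force: [0.9, -0.0, -2.5]
gripper_width: 35.7
```

```bash
python3 plan.py 543 371 230 117.2 0
```

```text
at [518.3 -51.4 360.6] [179.2   0.2  87.6] d [  24.7  422.4 -130.6] dyaw -29.6 t 21.15 F [ 0.9 -0.  -2.5] w 35.7
[0,4.71,0.06,1.43,0.001,0.001,-0.057],[0,4.69,0.33,1.44,0.001,0.001,-0.057],[0,4.67,0.60,1.44,0.001,0.001,-0.057],[0,4.62,0.87,1.44,0.001,0.001,-0.057],[0,4.56,1.13,1.45,0.001,0.001,-0.057],[0,4.49,1.40,1.45,0.001,0.001,-0.057],[0,4.40,1.65,1.45,0.001,0.001,-0.057],[0,4.30,1.91,1.45,0.001,0.001,-0.057],[0,4.18,2.15,1.45,0.001,0.001,-0.057]
```

Call:
move_arm(
  increments=[
    [[0, 4.7, 0.1, 0.4, 0.001, 0, -0.057], [0, 4.7, 0.3, 1, 0.001, 0, -0.057], [0, 4.7, 0.6, 1.4, 0.001, 0, -0.057], [0, 4.6, 0.9, 1.6, 0.001, 0, -0.057], [0, 4.6, 1.1, 1.6, 0.001, 0, -0.057], [0, 4.5, 1.4, 1.6, 0.001, 0, -0.057], [0, 4.4, 1.6, 1.6, 0.001, 0, -0.057], [0, 4.3, 1.9, 1.8, 0.001, 0, -0.057], [0, 4.2, 2.1, 1.8, 0.001, 0, -0.057], [0, 0, 0, 0, 0, 0, 0]],
  ],
)

```text
time_s: 22.4
ee_pos: [534.8, 386.8, 219.3]
ee_rot: [-179.7, 0.6, 118.2]
force: [-0.9, -1.0, -3.7]
gripper_width: 35.7
```

```bash
python3 held.py w4.png "(495,464)" 92; python3 plan.py 495.1 464 95 117.2 0
```

```text
tcp [535.3 385.2 220.5] [-179.7    0.6  118.2] F [ 0.6  0.6 -1.8] t 22.45
held (array([533.9, 387.5]), 153.8, 72.5, -61.9, 17224) 215.5 1.5
rim (array([481.3, 490.7]), 95.2, 72.8, -62.7, 802)
at [535.3 385.2 220.5] [-179.7    0.6  118.2] d [ -40.2   78.8 -125.5] dyaw 1.0 t 22.45 F [ 0.6  0.6 -1.8] w 35.9
[0,2.99,0.08,4.15,-0.002,0.004,0.006],[0,2.98,0.05,4.16,-0.002,0.004,0.006],[0,2.96,0.03,4.17,-0.002,0.004,0.006]
```

View pics/w4.png

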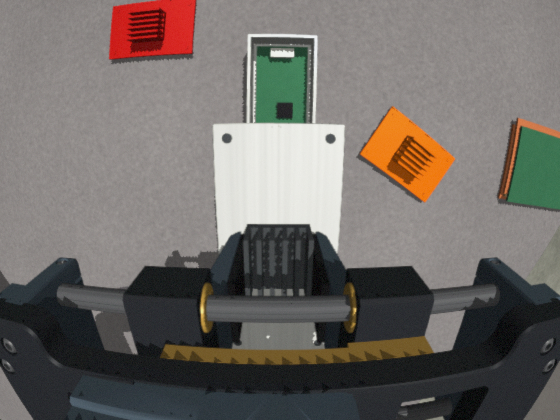

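Wrist view: the long case (282,80) is partly hidden behind the held long lid (279,185), and the two line up. Red and orange are clear.

Call:
move_arm(
  increments=[
    [[0, 3, 0.1, 2, -0.002, 0.004, 0.006], [0, 3, 0.1, 4, -0.002, 0.004, 0.005], [0, 1.8, 0, 3.5, 0, 0.002, 0.005], [0, 0.5, 0, 2, 0, 0, 0], [0, 0, 0, 0, 0, 0, 0]],
  ],
)

```text
time_s: 23.08
ee_pos: [500.7, 455.1, 105.4]
ee_rot: [179.8, 0.2, 116.8]
force: [0.1, 0.8, -1.4]
gripper_width: 35.6
```

```bash
python3 held.py
```

```text
tcp [501.4 455.5 106.6] [1.796e+02 1.000e-01 1.168e+02] F [-0.5 -0.3 -2.3] t 23.125
held (array([499.5, 455.9]), 153.8, 72.6, -63.6, 17420) 101.8 1.6
rim (array([462.4, 527.5]), 72.4, 12.4, 27.3, 556)
```

Call:
move_arm(
  increments=[
    [[0, 0.5, 0, 1, 0.004, 0, -0.006], [0, 0.4, 0, 1.2, 0.002, 0, -0.004], [0, 0, 0, 0.3, 0, 0, 0], [0, 0, 0, 0, 0, 0, 0]],
  ],
)

```text
time_s: 23.62
ee_pos: [499.6, 463.6, 83.6]
ee_rot: [179.7, 0.1, 117.3]
force: [-0.9, -0.5, -2.4]
gripper_width: 35.6
```

```bash
python3 held.py
```

```text
tcp [499.7 463.7  83.8] [1.797e+02 1.000e-01 1.173e+02] F [-1.1 -0.9 -2.6] t 23.675
held (array([498.7, 464.6]), 153.5, 72.6, -62.8, 16347) 79.8 0.8
rim (array([460.3, 531.6]), 71.7, 3.6, 27.5, 529)
```

Call:
move_arm(
  increments=[
    [[0, 0.1, -0.3, 0.6, 0.003, 0, 0], [0, 0, 0, 0.5, 0, 0, 0], [0, 0, 0, 0.2, 0, 0, 0], [0, 0, 0, 0, 0, 0, 0]],
  ],
)

```text
time_s: 24.18
ee_pos: [496.5, 463.2, 70.2]
ee_rot: [179.8, 0.1, 117.3]
force: [-0.7, -0.8, -1.6]
gripper_width: 35.5
```

```bash
python3 held.py
```

```text
tcp [496.5 463.2  70.3] [1.798e+02 1.000e-01 1.173e+02] F [-0.1  0.3 -2.4] t 24.225
held (array([495.5, 464.2]), 153.5, 72.8, -63.0, 16332) 66.4 0.8
rim (array([460. , 532.1]), 71.3, 1.7, 27.3, 338)
```

Centred within about 1 mm. Lower 17 mm.

Call:
move_arm(
  increments=[
    [[0, 0, 0, 0.7, 0, 0, 0], [0, 0, 0, 0.5, 0, 0, 0], [0, 0, 0, 0.3, 0, 0, 0], [0, 0, 0, 0, 0, 0, 0]],
  ],
)

```text
time_s: 24.72
ee_pos: [496.6, 463.2, 54.2]
ee_rot: [179.8, 0.1, 117.3]
force: [0.6, -0.3, -1.8]
gripper_width: 35.3
```

```bash
python3 held.py
```

```text
tcp [496.7 463.3  54.4] [1.798e+02 1.000e-01 1.173e+02] F [-0.1  0.6 -2.7] t 24.775
held (array([495.5, 464.5]), 154.4, 72.6, -62.9, 16412) 50.4 0.8
rim (array([495.2, 465.3]), 153.3, 72.7, -62.8, 623)
```

Call:
move_arm(
  increments=[
    [[0, 0, 0, 0.2, 0, 0, 0], [0, 0, 0, 0.1, 0, 0, 0], [0.75, 0, 0, 0, 0, 0, 0], [0.75, 0, 0, 0, 0, 0, 0], [0.75, 0, 0, 0, 0, 0, 0], [0.7, 0, 0, -3, 0, 0, 0], [0.7, 0, 0, -6, 0, 0, 0], [0.7, 0, 0, -6, 0, 0, 0], [0.7, -5, 0, -5, 0, 0, 0], [0.7, -5, 0, -3, 0, 0, 0], [0.7, 0, 0, 0, 0, 0, 0]],
  ],
)

```text
time_s: 26.15
ee_pos: [540.7, 379.1, 283.3]
ee_rot: [179.5, 0.1, 117.4]
force: [0.1, 1.0, -1.7]
gripper_width: 64.0
```

```bash
python3 - <<'E'
from h import *
f=grab('wrist');P=ptsw(f);A=P[f['z_map']>0]
s=monitor.state();print(s['ee_pos'],s['time_s'],s['gripper_width'])
def rep(A,n,c,r):
    B=clus(A,c,r,45.5,54);b=clus(A,c,40,69,79)
    k=np.linalg.lstsq(np.c_[B[:,:2]-c,np.ones(len(B))],B[:,2],rcond=None)[0] if len(B)>9 else 0
    print(n,'plate',rect(B),'plane',np.round(k,3),'block',rect(b) if len(b)>9 else '')
    if len(B)>9: print('   rim<46 / wall hull',rect(clus(A,c,r,25,54)))
L=dict(long=((495,464),92),short=((637,255),80),sq=((628,-234),80))
for n,(c,r) in L.items(): rep(A,n+' wrist',c,r)
for cam in('scene','side'):
    g=grab(cam);save(cam+'9.png',g['color']);P=pts(g);Q=P[g['z_map']>0]
    for n,(c,r) in L.items(): rep(Q,n+' '+cam,c,r)
E
```

```text
[539.31498791 380.27853738 281.57790697] 26.2 63.63937975865927
long wrist plate (array([495.8, 464.2]), 154.5, 72.8, -63.0, 6085) plane [ 1.0000e-03 -0.0000e+00  4.9562e+01] block (array([496.1, 464.2]), 39.1, 36.0, -62.6, 595)
   rim<46 / wall hull (array([495.7, 464.2]), 154.6, 73.0, -63.0, 6116)
short wrist plate (array([636.4, 256.3]), 112.9, 73.6, 60.3, 1965) plane [ 9.0000e-03 -6.0000e-03  4.9728e+01] block (array([636.6, 256.3]), 41.3, 35.5, 58.6, 420)
   rim<46 / wall hull (array([636.8, 257. ]), 117.1, 74.0, 61.1, 2457)
sq wrist plate (array([0., 0.]), 0.0, 0.0, 0.0, 0) plane 0 block 
long scene plate (array([498.2, 465.1]), 154.2, 74.4, -62.7, 1070) plane [ 1.0000e-03 -1.0000e-03  4.9378e+01] block (array([497.7, 465.3]), 39.8, 39.1, -61.9, 164)
   rim<46 / wall hull (array([497.8, 465.8]), 155.8, 74.4, -62.7, 1420)
short scene plate (array([638.8, 257.1]), 113.3, 73.9, 61.4, 778) plane [-3.0000e-03 -0.0000e+00  4.9544e+01] block (array([639. , 257.4]), 41.0, 38.7, 62.6, 184)
   rim<46 / wall hull (array([639.6, 258.3]), 116.1, 74.4, 61.5, 1044)
sq scene plate (array([ 629
[... 187 characters left out ...]
, 6.2, 845)
long side plate (array([497.4, 460.5]), 156.2, 75.9, -63.6, 508) plane [-0.0000e+00 -2.0000e-03  4.8172e+01] block (array([497.4, 463. ]), 43.9, 40.5, -65.1, 80)
   rim<46 / wall hull (array([496.2, 461.4]), 159.4, 79.3, -61.9, 851)
short side plate (array([638.7, 253.2]), 118.6, 72.0, 60.9, 446) plane [3.000e-03 2.000e-03 4.858e+01] block (array([638.7, 253.7]), 42.4, 35.5, 55.7, 54)
   rim<46 / wall hull (array([638.2, 253.1]), 119.2, 73.3, 61.4, 624)
sq side plate (array([ 630.3, -237.1]), 96.4, 95.5, 7.1, 933) plane [ 1.0000e-03 -2.0000e-03  4.8706e+01] block (array([ 629.9, -237.1]), 42.5, 36.7, 6.9, 142)
   rim<46 / wall hull (array([ 629.9, -236.5]), 99.1, 96.7, 7.1, 1239)
```

View pics/side9.png

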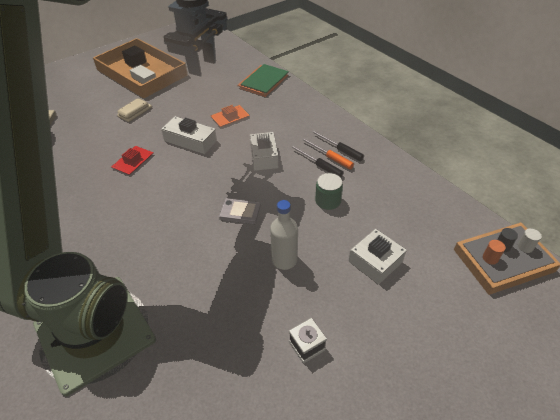

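The final side view shows all three cases closed: long at (190,133), short at (264,150) and square at (378,255). The bystanders are where they were, and the arm is clear. All three plates lie flat at about 49 mm, so I'm handing in.

```bash
python3 -c "
from workcell import job;print(job.job_done())"
```

```text
the job is handed in; nothing more can be done
None
```

All three cases are closed with their own lids, and the job is handed in; it took about 26 s of the 72 s allowed. I took the short lid off the long case and put it on the short case, then put the square lid and the long lid on theirs. I released each lid and raised the arm clear at the end.

**Height and tilt:** the plates measure 48–50 mm high against 49 mm when seated. They are level within about 0.01 rad.

**Centring and alignment:** the lids sit about 1 mm from their cases and within about 1° of square, from the wrist camera. For the square lid this was measured just before release; afterwards the scene and side cameras only confirmed that it stayed in place.

**Bystanders and look-alikes:** in the last side view they looked untouched. I did not re-measure their positions.

**Disagreements:** the scene and side cameras differ from the wrist camera by 2–4 mm in absolute position. The same gap showed before anything was moved, so I put it down to calibration and not to a bad fit. The arm drifted up to about 10 mm on the faster moves, and I corrected that before each grasp and placing.

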